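# Tip the squash from the kitchen barrow into its draining tray

### The job

In this shared kitchen, two small worktop barrows stand in their docks. Lift the handle of the blue barrow so that it tips forward over its wheel and the orange squash drops into the metal tray in front of it, then lower the handle gently all the way down again (do not let it fall) and let go. Do not touch the squash, and do not tip the pale green barrow with the lemons.

Things in the scene. Friction and masses are not known exactly. Their poses are not given: they have to be found in the camera images.
- blue_barrow (a joint): Tip angle, rad: 0 = blue barrow standing on its legs, grows as the handle is lifted; stop at 1.15. Turns freely about its level wheel axle, fixed 46 mm above the worktop. Tub 0.45 kg, 195 by 136 mm, white rims, flat floor and a 26 degree ramp to an open front; falls back to 0 if let go. The squash rolls out by itself between 0.4 and 0.7 rad. Wheel, board and tray are one fixed dock.
- blue_barrow_grip (a point): Middle of the blue barrow's handle: black round bar, 14 mm thick, 120 mm long, between steel arms, 106 mm above the worktop when standing; it may turn in the fingers. Axes move with the tub: x towards tub and tray, y along the bar, z up when standing. The axle lies 225 mm along +x and 60 mm along -z from here; the tub's rear wall 68 mm along +x, its top 8 mm above the bar's centre.
- squash: Round orange ribbed squash, 82 mm wide, 71 mm high, with a short green stalk, loose in the blue barrow at the start; about 0.25 kg. Origin at its centre.
- blue_barrow_axle (a point): Middle of the blue barrow's wheel axle, 46 mm above the worktop; fixed, does not turn with the tub. x: the barrow's level heading, from handle to tray; y: along the axle; z up. The metal tray is fixed ahead: its inside (160 by 170 mm, x by y, walls 40 mm high) is centred 160 mm along +x from here, its floor 13 mm above the worktop.
- green_barrow (a joint): Tip angle of the pale green barrow, the same pattern in its own dock beside the blue one, holding two lemons: 0 = standing. Leave it alone.
Not all that is in view belongs to the job. Of the things that look like the squash, the middle-sized one is meant.

How it is judged:
On the way:
1. the blue barrow is tipped forward (over 0.35 rad) with the squash lying in the metal tray (value of joint blue_barrow above 0.35 rad and x of squash in the frame of blue_barrow_axle between 0.095 and 0.225 m and y of squash in the frame of blue_barrow_axle between -0.065 and 0.065 m and z of squash in the frame of blue_barrow_axle below 0.022 m), for 0.2 s.
At the end, for the whole second after the job is handed in: The blue barrow stands on its legs again (tip angle under 0.05 rad) with its handle released, the squash lies in the metal tray in front of it (its centre within 65 mm of the tray's centre each way and less than 55 mm above the tray's floor), and the green barrow stands as it did (under 0.05 rad) (value of joint each of blue_barrow, green_barrow below 0.05 rad and x of squash in the frame of blue_barrow_axle between 0.095 and 0.225 m and y of squash in the frame of blue_barrow_axle between -0.065 and 0.065 m and z of squash in the frame of blue_barrow_axle below 0.022 m); the robot touches nothing.
It fails at once if the blue barrow is dropped: it falls back faster than 2.5 rad/s (velocity of joint blue_barrow below -2.5 rad/s).
It fails at once if the green barrow is tipped by more than 0.15 rad (value of joint green_barrow above 0.15 rad).
It fails at once if the gripper handles the squash (over 1 N) (contact force between any of the fingers, the arm and squash above 1 N).
It also fails if it takes over 45 s, if anything falls off the work surface, if the arm or the gripper's body presses on something with over 40 N, if the wrist force passes 120 N, or if a joint passes its speed limit or range.

### The arm

A 6-joint arm with a two-finger parallel gripper is mounted at the origin on the work surface. World frame = base frame: x ahead of the robot, y to its left, z up, the work surface at z = 0. Lengths are in m, angles in rad, forces in N, time in s.
With the tool pointing down it reaches from about 0.35 to 0.925 m from the base axis. Payload 6.4 kg.
Tool frame: the origin (TCP) lies between the finger pads; the fingertips stand 14 mm ahead of it and the grasp point (between the pads) lies 5 mm behind it; y points along the fingers, x is the direction in which the jaws open and shut, and the axes are right-handed (so a half turn about y gives the same grasp; the last joint's range is limited). The gripper opens to 85 mm and grips with 20 to 120 N. Pads are 22 mm wide; open, the fingers measure 114 mm over their backs; the gripper's body (76 mm by 85 mm) begins 54 mm behind the grasp point. The pads swing forward as they close: fully open they stand 13 mm farther back than shut.
Start: joints at [-1.445, 0.245, 1.558, -0, 1.339, -0.174], TCP at [0.192, -0.621, 0.245] pointing down, gripper open.
Joint ranges: [-3.13, 3.13], [-1.02, 2.26], [0.13, 2.54], [-0.95, 4.09], [0.21, 2.88], [-2.74, 2.74]. Speed limits (rad/s): [2.57, 2.57, 3.14, 3.14, 3.14, 3.14].

### API

Orientations are given as a unit quaternion [x, y, z, w].
In Python, from cell import bot gives the robot as it stands. The module is installed in compiled form; this text tells all that it offers.
- The arm moves only by the shell command python3 -m pendant 'ROWS'. ROWS is text: rows parted by semicolons, each of 7 numbers parted by spaces: the opening, from 0 (shut) to 1 (fully open), then the shift along the tool's x, y, z scaled (see below), then the turn, a rotation vector about the tool's x, y, z scaled (see below). A call has 1 to 20 rows; each row shifts and turns the pose as measured when the row begins, along the tool's axes as they then stand; what a row does not reach is not made up. The controller multiplies each number of a shift by 0.04 m and each number of a turn by 120 degrees. A row lasts 1/12 s, in which the tool goes at most 41.7 mm and 7.16 degrees, less where a joint would pass 70% of its speed; a pose out of reach is approached as far as the arm can. A call with a number of a shift or a turn outside -1 to 1 is refused whole. A call with a gripper value outside its range is refused whole. The fingers move at their own pace and stop on an object; the grip force is fixed at half the most. Time passes only in rows, so rows that do not move let the fingers close. It gives the time, the measured TCP pose, the force and the opening at its end, in the units of the state.
- bot.read_state(): the state, without advancing time (a new reading comes with each control period).
- bot.grab_frame(name): name is "scene" or "top"; returns a dict with "frame" (400x640x3 uint8, red, green, blue), "fx", "fy", "cx", "cy" (pixels), "D" ([k1, k2, p1, p2, k3] as OpenCV has them; the pictures are not rectified), "world_to_cam" (4x4, takes a point from world to camera coordinates). Camera axes: x right, y down, z forward; pixel columns grow to the right and rows downward; lengths in m; the calibration is good to about 2 mm. A picture is of the moment at which its call begins. There is no depth.
- bot.finish_job(): hands the job in, once; it reports no verdict.
The state is a dict: "time_s": time; "joint_pos": joint angles; "qd": joint speeds; "effort": joint torques, N m; "tcp_pos": TCP position; "ee_rot": TCP orientation; "ft_force": force on the tool from outside, world axes, zero at the start; "wrist_torque": the same for the moment, N m; "opening": finger opening in m.
Only numpy, scipy, OpenCV 4.12 (cv2) and the standard library are available. Lean on these libraries where they do the work, as an engineer would, in place of code of your own. Each camera call takes 0.05 s, during which the arm holds its last target.

## Working session

There is one attempt and no reset: what is moved stays moved. The work goes in short steps, Python scripts to look and compute and a shell command to move; the robot and the scene stay as the last step left them, time stands still between calls to the robot, and variables do not carry over. Pictures are saved under pics/ and viewed, and the job is handed in when it is done.

```bash
mkdir -p pics
python3 - <<'E'
from cell import bot
import cv2
print(bot.read_state())
for n in("scene","top"):
    f=bot.grab_frame(n); cv2.imwrite(f"pics/{n}0.png",f["frame"][:,:,::-1])
    print(n,f["fx"],f["fy"],f["cx"],f["cy"],f["D"],f["world_to_cam"])
E
```

```text
{'time_s': 0.0, 'joint_pos': array([-1.44508376e+00,  2.45846503e-01,  1.55902768e+00, -4.17533557e-06,
        1.33871594e+00, -1.74088760e-01]), 'qd': array([ 0.00042998,  0.00057222,  0.00088989, -0.00181794, -0.00123095,
       -0.00044082]), 'effort': array([ 3.52763243e-03, -4.29506922e+01, -3.26126146e+01,  3.52440713e-05,
        5.35007712e-03, -6.02398174e-06]), 'tcp_pos': array([ 0.19190752, -0.62045789,  0.24415222]), 'ee_rot': array([-0.56855252,  0.4202107 , -0.41923434,  0.56957314]), 'ft_force': array([-0.49527595,  0.35080211, -0.03359296]), 'wrist_torque': array([-0.01085043, -0.00445027,  0.06155862]), 'opening': 0.0853709187259688}
scene 445.42650537662973 445.42650537662973 312.45813381313184 201.49900974917603 [-0.11075758  0.          0.          0.          0.        ] [[-0.17289374  0.98464152  0.02426593  0.11492105]
 [ 0.56214806  0.11887807 -0.81844827 -0.20034416]
 [-0.80876283 -0.12786353 -0.57406759  1.65810896]
 [ 0.          0.          0.          1.        ]]
top 373.38926204244154 373.38926204244154 318.2132154064273 198.06783881172476 [-0.06039018  0.          0.          0.          0.        ] [[ 0.00453668 -0.99984468  0.01703046 -0.0377321 ]
 [-0.99065156 -0.00681566 -0.13624622  0.52240315]
 [ 0.13634113 -0.01625315 -0.99052861  0.78949042]
 [ 0.          0.          0.          1.        ]]
```

View pics/scene0.png

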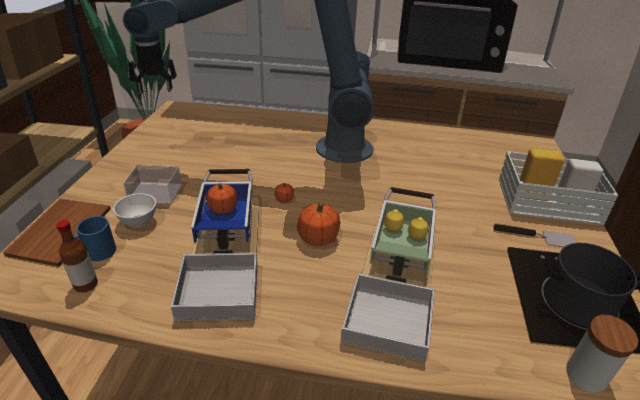

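View pics/top0.png

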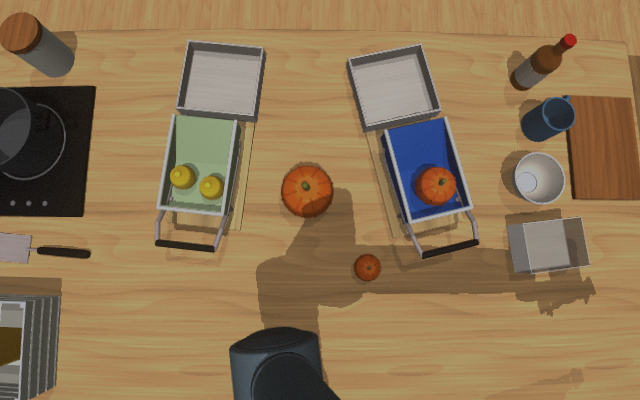

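The scene view shows the blue barrow's handle near (230,171) and its tray near (217,287). In the top view they are at (450,249) and (393,87). The green barrow is about 240 px to the left in the top view. Next I'll measure the bar.

```bash
cat > h.py <<'E'
from cell import bot
import cv2, numpy as np
from scipy.spatial.transform import Rotation as R
def ray(f,uv):
    K=np.array([[f["fx"],0,f["cx"]],[0,f["fy"],f["cy"]],[0,0,1.]])
    p=cv2.undistortPoints(np.array([[uv]],float),K,np.array(f["D"])).ravel()
    T=np.array(f["world_to_cam"]);Rm=T[:3,:3]
    d=Rm.T@np.array([p[0],p[1],1]);return -Rm.T@T[:3,3],d/np.linalg.norm(d)
def tri(fa,a,fb,b):
    o1,d1=ray(fa,a);o2,d2=ray(fb,b)
    s=np.linalg.lstsq(np.c_[d1,-d2],o2-o1,rcond=None)[0]
    p,q=o1+s[0]*d1,o2+s[1]*d2
    return (p+q)/2,np.linalg.norm(p-q)
def plane(f,uv,z):
    o,d=ray(f,uv);return o+d*(z-o[2])/d[2]
def proj(f,P):
    T=np.array(f["world_to_cam"]);K=np.array([[f["fx"],0,f["cx"]],[0,f["fy"],f["cy"]],[0,0,1.]])
    return cv2.projectPoints(np.array(P,float).reshape(-1,3),cv2.Rodrigues(T[:3,:3])[0],T[:3,3],K,np.array(f["D"]))[0].reshape(-1,2)
def blob(img,box,fn):
    x0,y0,x1,y1=box;m=fn(img[y0:y1,x0:x1].astype(int)).astype(np.uint8)
    n,l,s,c=cv2.connectedComponentsWithStats(m)
    i=1+np.argmax(s[1:,4]);pts=np.argwhere(l==i)[:,::-1]+[x0,y0]
    r=cv2.minAreaRect(pts.astype(np.float32));return r,s[i,4],pts
E
python3 - <<'E'
from h import *
S=bot.grab_frame("scene");T=bot.grab_frame("top")
dark=lambda a:a.max(2)<50
blue=lambda a:(a[:,:,2]>90)&(a[:,:,2]>1.8*a[:,:,0])
oran=lambda a:(a[:,:,0]>90)&(a[:,:,0]>1.8*a[:,:,1])
bs=blob(S["frame"],(200,160,258,182),dark);bt=blob(T["frame"],(412,230,486,262),dark)
print(bs[:2],bt[:2])
print("mid",tri(S,bs[0][0],T,bt[0][0]))
def ends(p):
    c=p.mean(0);u=np.linalg.svd(p-c)[2][0];u*=np.sign(u[0]);t=(p-c)@u
    return c+u*t.min(),c+u*t.max()
es=ends(bs[2]);et=ends(bt[2]);print(es,et)
a=tri(S,es[0],T,et[1]);b=tri(S,es[1],T,et[0]);print(a,b,np.linalg.norm(a[0]-b[0]))
so=blob(S["frame"],(200,180,240,216),oran);to=blob(T["frame"],(410,160,465,210),oran)
print("squash",so[0],to[0],tri(S,so[0][0],T,to[0][0]))
for n,F,bx in(("s",S,(180,130,280,220)),("t",T,(340,30,500,280))):
    im=F["frame"][bx[1]:bx[3],bx[0]:bx[2],::-1]
    k=6 if n=="s" else 2.4
    cv2.imwrite(f"pics/z{n}.png",cv2.resize(im,None,fx=k,fy=k))
E
```

```text
(((228.5, 171.5), (3.0, 37.0), 90.0), np.int32(129)) (((449.5588684082031, 248.23532104492188), (6.063389301300049, 56.753334045410156), 75.96376037597656), np.int32(345))
mid (array([ 0.41264148, -0.29847817,  0.10343716]), np.float64(0.002209771458213812))
(array([209.99217746, 171.52791099]), array([247.01515229, 170.91443803])) (array([422.05371678, 255.2150859 ]), array([477.11577534, 241.46357287]))
(array([ 0.42584291, -0.3530825 ,  0.10538767]), np.float64(0.0066806178183002425)) (array([ 0.39905726, -0.24379275,  0.10354241]), np.float64(0.0020406024317489173)) 0.11253944721806043
squash ((221.65000915527344, 196.4499969482422), (25.93067741394043, 28.144271850585938), 71.56504821777344) ((436.5000305175781, 185.49998474121094), (35.35533905029297, 38.18376159667969), 45.0) (array([ 0.54066611, -0.27519928,  0.10401729]), np.float64(0.004066290924338833))
```

View pics/zs.png

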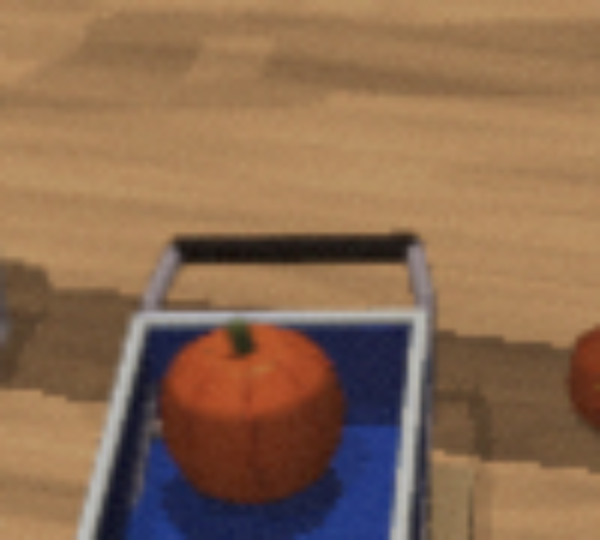

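View pics/zt.png

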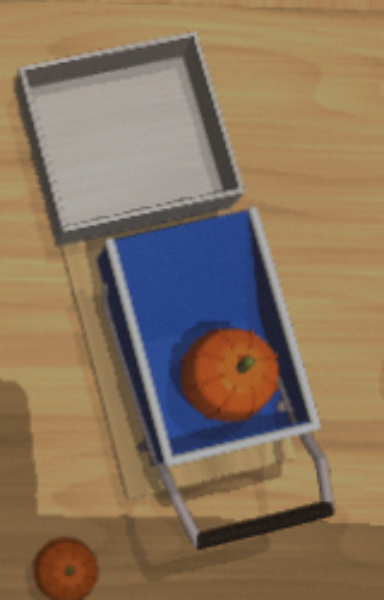

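Run:
```python
from h import *
S=bot.grab_frame("scene");T=bot.grab_frame("top")
c=[plane(T,p,.053) for p in [(348.3,58.3),(421.3,43.8),(440.8,109.2),(366.3,126.7)]]
c=np.array(c);print("tray",c.round(3),c.mean(0))
for a,b in((3,0),(2,1)): d=c[b]-c[a];print("yaw",np.degrees(np.arctan2(d[1],d[0])),np.linalg.norm(d))
# tub rear wall corners top view (z .114), bar ends at z=.106
for p in [(422.05,255.2),(477.1,241.46),(449.56,248.2)]: print("bar plane",plane(T,p,.106))
l=plane(T,(340+165/2.4,30+461/2.4),.114);r=plane(T,(340+317/2.4,30+427/2.4),.114)
print("rear wall",l,r,"dir",np.degrees(np.arctan2(*(l-r)[1::-1]))-90)
s=bot.read_state();M=R.from_quat(s["ee_rot"]).as_matrix();print("tool axes\n",M.round(3))
g=np.array([.4126,-.2985,.25]);print("delta tool",M.T@(g-s["tcp_pos"])/.04)
```

```text
tray [[ 0.846 -0.102  0.053]
 [ 0.887 -0.275  0.053]
 [ 0.726 -0.313  0.053]
 [ 0.682 -0.141  0.053]] [ 0.78551901 -0.20773945  0.053     ]
yaw 13.302476771264038 0.16880548514646884
yaw 13.249392985772868 0.1652918963952651
bar plane [ 0.3989765  -0.24200881  0.106     ]
bar plane [ 0.42634147 -0.3563986   0.106     ]
bar plane [ 0.41286521 -0.29869851  0.106     ]
rear wall [ 0.46467979 -0.21466663  0.114     ] [ 0.4938643  -0.34575845  0.114     ] dir 12.550879387433255
tool axes
 [[ 0.295 -0.     0.955]
 [-0.955  0.001  0.295]
 [-0.001 -1.     0.   ]]
delta tool [-6.07012513 -0.12238656  7.65030688]
```

Bar middle is (0.4127, −0.2986, ~0.105). Tray edges and rear wall give a heading of about 13.3°, and the tray centre lies 384 mm from the grip (385 mm expected), so these agree. I'll go over the grip first and then turn.

```bash
python3 -m pendant '1 -0.5 0 0.63 0 0 0;1 -0.5 0 0.63 0 0 0;1 -0.5 0 0.63 0 0 0;1 -0.5 0 0.63 0 0 0;1 -0.5 0 0.63 0 0 0;1 -0.5 0 0.63 0 0 0;1 -0.5 0 0.63 0 0 0;1 -0.5 0 0.63 0 0 0;1 -0.5 0 0.63 0 0 0;1 -0.5 0 0.63 0 0 0;1 -0.5 0 0.63 0 0 0;1 -0.5 0 0.63 0 0 0'
python3 -m pendant '1 0 0 0 0 -0.059 0;1 0 0 0 0 -0.059 0;1 0 0 0 0 -0.059 0;1 0 0 0 0 -0.059 0;1 0 0 0 0 -0.059 0;1 0 0 0 0 -0.059 0;1 0 0 0 0 -0.059 0;1 0 0 0 0 -0.059 0;1 0 0 0 0 -0.059 0;1 0 0 0 0 -0.059 0;1 0 0 0 0 -0.059 0;1 0 0 0 0 -0.059 0;0.6 0 0 0 0 0 0;0.6 0 0 0 0 0 0'
cat > st.py <<'E'
from h import *
import sys
s=bot.read_state();M=R.from_quat(s["ee_rot"]).as_matrix()
print(s["time_s"],"tcp",s["tcp_pos"].round(4),"F",s["ft_force"].round(1),"open",round(s["opening"],4),"q",s["joint_pos"].round(2))
print("x axis yaw",np.degrees(np.arctan2(M[1,0],M[0,0])).round(2),"y",M[:,1].round(3))
g=np.array([.4127,-.2986,.105]);ax=g+.225*np.array([.973,.230,0])-[0,0,.06]
if len(sys.argv)>1:
    th=float(sys.argv[1]);H=np.array([.973,.230,0])
    g=ax+H*(-.225*np.cos(th)+.06*np.sin(th))+np.array([0,0,.225*np.sin(th)+.06*np.cos(th)])
gp=s["tcp_pos"]-.005*M[:,1]
d=gp-ax;h=d@[.973,.230,0];print("theta est",(np.arctan2(d[2],-h)-np.arctan2(.06,.225)).round(3),"rad",np.hypot(h,d[2]).round(4))
print("need units",(M.T@(g+.005*M[:,1]-s["tcp_pos"])/.04).round(3))
E
python3 st.py
```

```text
time_s: 1.3
tcp_pos: [0.4153, -0.2934, 0.2441]
ee_rot: [0.567, -0.423, 0.424, -0.566]
ft_force: [0.6, -0.6, 0.2]
opening: 0.0851
time_s: 2.47
tcp_pos: [0.419, -0.2853, 0.2445]
ee_rot: [0.703, 0.079, -0.077, -0.702]
ft_force: [0.6, -0.9, 0.0]
opening: 0.0637
2.4667 tcp [ 0.419  -0.2853  0.2445] F [ 0.6 -0.9  0. ] open 0.0637 q [-0.82 -0.1   1.92  0.    1.31 -1.04]
x axis yaw 12.67 y [ 0.002 -0.002 -1.   ]
theta est 0.498 rad 0.2973
need units [-0.233  3.613 -0.282]
```

```bash
python3 -m pendant '0.6 -0.23 0 -0.28 0 -0.005 0;0.6 0 0 0 0 0 0;0.6 0 0.8 0 0 0 0;0.6 0 0.8 0 0 0 0;0.6 0 0.6 0 0 0 0;0.6 0 0 0 0 0 0'; python3 st.py
python3 - <<'E'
from h import *
for n in("scene","top"):
    cv2.imwrite(f"pics/{n}1.png",bot.grab_frame(n)["frame"][:,:,::-1])
E
```

```text
time_s: 2.97
tcp_pos: [0.4147, -0.2997, 0.1571]
ee_rot: [0.706, 0.079, -0.073, -0.7]
ft_force: [-0.7, 1.1, -0.5]
opening: 0.051
2.9667 tcp [ 0.4147 -0.2997  0.1571] F [-0.7  1.1 -0.5] open 0.051 q [-0.85  0.01  1.98  0.    1.13 -1.07]
x axis yaw 12.36 y [ 0.009 -0.007 -1.   ]
theta est 0.223 rad 0.2521
need units [-0.053  1.427  0.048]
```

View pics/scene1.png

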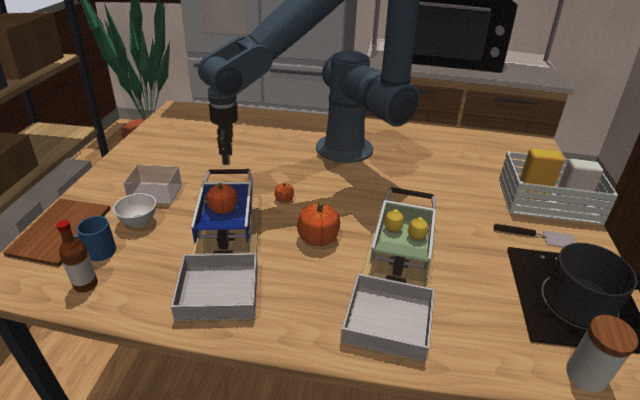

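View pics/top1.png

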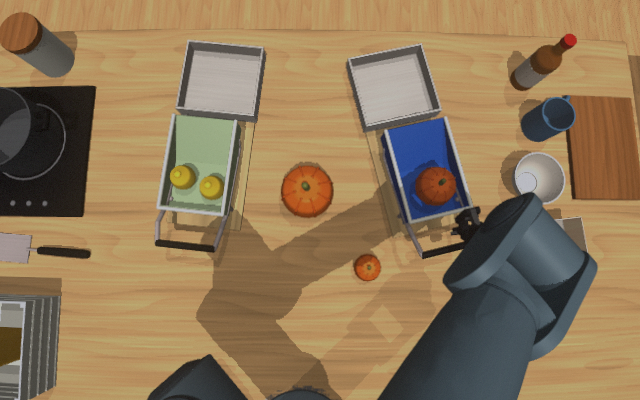

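The scene view shows the open fingers above the bar's middle (near (226,160), bar at (229,171)). I'll lower and grip.

```bash
python3 -m pendant '0.6 -0.05 0.5 0.05 0 -0.008 0;0.6 0 0.5 0 0 0 0;0.6 0 0.45 0 0 0 0;0.6 0 0 0 0 0 0;0.6 0 0 0 0 0 0'; python3 st.py
```

```text
time_s: 3.48
tcp_pos: [0.4214, -0.3067, 0.1145]
ee_rot: [0.713, 0.09, -0.073, -0.691]
ft_force: [0.2, 0.2, 0.7]
opening: 0.0512
3.4833 tcp [ 0.4214 -0.3067  0.1145] F [0.2 0.2 0.7] open 0.0512 q [-0.85  0.09  2.    0.    1.02 -1.08]
x axis yaw 13.24 y [ 0.028 -0.028 -0.999]
theta est 0.068 rad 0.2307
need units [-0.171  0.35   0.255]
```

```bash
cat >> st.py <<'E'
H=np.array([.973,.230,0]);D=np.array([0,0,-1.]);W=np.c_[H,D,np.cross(H,D)]
print("turn units",(R.from_matrix(M.T@W).as_rotvec()/np.radians(120)).round(4))
E
python3 st.py|tail -1; python3 -m pendant '0.6 0 0 0 0 0 0'; python3 st.py
```

```text
turn units [ 0.0159 -0.0007  0.0098]
time_s: 3.57
tcp_pos: [0.4222, -0.3073, 0.1163]
ee_rot: [0.714, 0.09, -0.072, -0.691]
ft_force: [0.4, -0.1, 1.3]
opening: 0.0512
3.5667 tcp [ 0.4222 -0.3073  0.1163] F [ 0.4 -0.1  1.3] open 0.0512 q [-0.85  0.09  2.    0.    1.02 -1.08]
x axis yaw 13.23 y [ 0.029 -0.029 -0.999]
theta est 0.076 rad 0.2308
need units [-0.187  0.394  0.277]
turn units [ 0.0169 -0.0008  0.0103]
```

```bash
python3 -m pendant '0.6 -0.19 0 0.27 0.017 0 0.01;0.6 0 0.2 0 0 0 0;0.6 0 0.2 0 0 0 0;0.6 0 0 0 0 0 0'; python3 st.py
```

```text
time_s: 3.9
tcp_pos: [0.4159, -0.3022, 0.1061]
ee_rot: [0.706, 0.084, -0.078, -0.699]
ft_force: [-0.3, 0.4, 0.1]
opening: 0.0515
3.9 tcp [ 0.4159 -0.3022  0.1061] F [-0.3  0.4  0.1] open 0.0515 q [-0.85  0.1   2.    0.    1.03 -1.08]
x axis yaw 13.16 y [ 0.01 -0.01 -1.  ]
theta est 0.028 rad 0.2322
need units [-0.059  0.151  0.108]
turn units [ 0.0056 -0.0011  0.0035]
```

```bash
python3 -m pendant '0.6 -0.06 0.18 0.1 0.006 -0.001 0.004;0.6 0 0 0 0 0 0;0 0 0 0 0 0 0;0 0 0 0 0 0 0;0 0 0 0 0 0 0;0 0 0 0 0 0 0;0 0 0 0 0 0 0;0 0 0 0 0 0 0'; python3 st.py
```

```text
time_s: 4.57
tcp_pos: [0.4137, -0.299, 0.0983]
ee_rot: [-0.702, -0.082, 0.082, 0.702]
ft_force: [0.6, -0.3, -1.2]
opening: 0.0126
4.5667 tcp [ 0.4137 -0.299   0.0983] F [ 0.6 -0.3 -1.2] open 0.0126 q [-0.85  0.11  2.01  0.    1.02 -1.08]
x axis yaw 13.31 y [-0.  0. -1.]
theta est -0.006 rad 0.2316
need units [-0.021 -0.041  0.016]
turn units [-0.0002  0.0001  0.    ]
```

The fingers have closed on the bar (opening 12.6 mm against a 14 mm bar). Lifting along the arc.

```bash
python3 -m pendant '0 0.05 -0.22 0 0 0 0;0 0.07 -0.22 0 0 0 0;0 0.08 -0.22 0 0 0 0;0 0.1 -0.21 0 0 0 0;0 0.1 -0.21 0 0 0 0'; python3 st.py .4
```

```text
time_s: 4.98
tcp_pos: [0.4284, -0.2954, 0.1406]
ee_rot: [0.702, 0.081, -0.083, -0.702]
ft_force: [1.8, -2.1, -4.7]
opening: 0.0122
4.9833 tcp [ 0.4284 -0.2954  0.1406] F [ 1.8 -2.1 -4.7] open 0.0122 q [-0.82  0.07  1.96 -0.    1.11 -1.05]
x axis yaw 13.33 y [-0.003 -0.001 -1.   ]
theta est 0.188 rad 0.2318
need units [ 0.623 -1.06   0.011]
turn units [-0.      0.0003 -0.0016]
```

```bash
python3 -m pendant '0 0.11 -0.21 0 0 0 0;0 0.12 -0.21 0 0 0 0;0 0.13 -0.2 0 0 0 0;0 0.13 -0.2 0 0 0 0;0 0.14 -0.2 0 0 0 0'; python3 st.py .6
python3 - <<'E'
from h import *
for n in("scene",):
    cv2.imwrite(f"pics/{n}2.png",bot.grab_frame(n)["frame"][:,:,::-1])
E
```

```text
time_s: 5.4
tcp_pos: [0.4545, -0.289, 0.1851]
ee_rot: [0.703, 0.08, -0.084, -0.702]
ft_force: [3.0, -2.3, -5.5]
opening: 0.0118
5.4 tcp [ 0.4545 -0.289   0.1851] F [ 3.  -2.3 -5.5] open 0.0118 q [-0.77  0.05  1.89 -0.01  1.2  -1.01]
x axis yaw 13.33 y [-0.006 -0.001 -1.   ]
theta est 0.412 rad 0.2328
need units [ 0.752 -0.791  0.007]
turn units [ 0.      0.0003 -0.0027]
```

View pics/scene2.png

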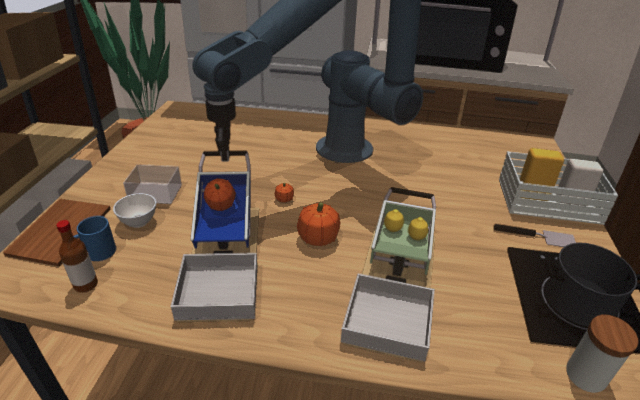

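The barrow is tipping, with the bar now near (225,157) in the scene view and the squash still in the tub at (219,195). I'll continue more slowly.

```bash
python3 -m pendant '0 0.09 -0.11 0 0 0 0;0 0.1 -0.11 0 0 0 0;0 0.1 -0.11 0 0 0 0;0 0.1 -0.11 0 0 0 0;0 0.1 -0.1 0 0 0 0;0 0.1 -0.1 0 0 0 0;0 0.1 -0.1 0 0 0 0;0 0.06 -0.05 0 0 0 0'; python3 st.py .8
python3 - <<'E'
from h import *
for n in("scene",):
    cv2.imwrite(f"pics/{n}3.png",bot.grab_frame(n)["frame"][:,:,::-1])
E
```

```text
time_s: 6.12
tcp_pos: [0.4875, -0.281, 0.221]
ee_rot: [0.702, 0.08, -0.085, -0.702]
ft_force: [-0.4, -1.7, -3.7]
opening: 0.0121
6.1167 tcp [ 0.4875 -0.281   0.221 ] F [-0.4 -1.7 -3.7] open 0.0121 q [-0.72  0.07  1.8  -0.01  1.28 -0.95]
x axis yaw 13.39 y [-0.006 -0.001 -1.   ]
theta est 0.625 rad 0.2339
need units [ 0.856 -0.56   0.001]
turn units [-0.0001  0.0007 -0.0031]
```

View pics/scene3.png

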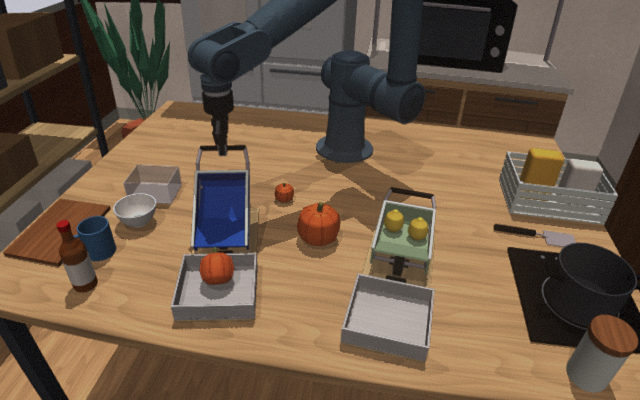

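The squash has rolled out and sits in the tray at about (217,268). I'll hold a moment for it to settle, then measure it.

```bash
python3 -m pendant '0 0 0 0 0 0 0;0 0 0 0 0 0 0;0 0 0 0 0 0 0;0 0 0 0 0 0 0;0 0 0 0 0 0 0;0 0 0 0 0 0 0'; python3 st.py .4
cat > sq.py <<'E'
from h import *
import sys
S=bot.grab_frame("scene");T=bot.grab_frame("top")
oran=lambda a:(a[:,:,0]>90)&(a[:,:,0]>1.8*a[:,:,1])
a=blob(S["frame"],(170,235,265,325),oran);b=blob(T["frame"],(340,30,450,140),oran)
p,e=tri(S,a[0][0],T,b[0][0]);print(a[0],b[0],p,e)
ax=np.array([.4127,-.2986,.106])+.225*np.array([.973,.230,0])-[0,0,.06]
d=p-ax;print("in axle",d@[.973,.23,0],d@[-.23,.973,0],d[2])
cv2.imwrite(f"pics/sc{sys.argv[1]}.png",S["frame"][:,:,::-1]);cv2.imwrite(f"pics/tp{sys.argv[1]}.png",T["frame"][:,:,::-1])
E
python3 sq.py 4
```

```text
time_s: 6.67
tcp_pos: [0.4886, -0.2808, 0.2224]
ee_rot: [0.702, 0.081, -0.083, -0.702]
ft_force: [1.1, -1.9, -2.1]
opening: 0.0121
6.6667 tcp [ 0.4886 -0.2808  0.2224] F [ 1.1 -1.9 -2.1] open 0.0121 q [-0.72  0.07  1.8  -0.    1.28 -0.95]
x axis yaw 13.36 y [-0.003 -0.001 -1.   ]
theta est 0.632 rad 0.2342
need units [-0.919  0.99   0.004]
turn units [-0.      0.0005 -0.0014]
((214.3845672607422, 279.42303466796875), (29.953811645507812, 33.004661560058594), 33.6900634765625) ((392.93243408203125, 82.40541076660156), (33.208595275878906, 36.332176208496094), 9.462322235107422) [ 0.7911722  -0.20685077  0.04889297] 0.003033250107734065
in axle 0.1644392452072387 0.0022233949325764003 0.002892968327408804
```

View pics/tp4.png

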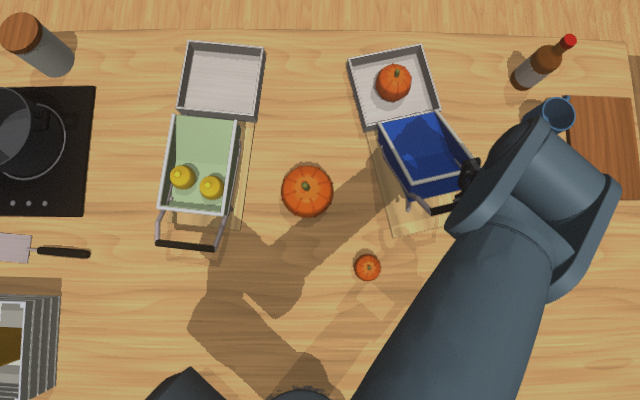

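The squash lies almost centred in the tray, at axle frame (0.164, 0.002, 0.003). In the top view it is at (393,82) with the barrow tipped and empty. Now I'll lower the handle.

```bash
python3 -m pendant '0 -0.1 0.09 0 0 0 0;0 -0.1 0.1 0 0 0 0;0 -0.1 0.1 0 0 0 0;0 -0.1 0.1 0 0 0 0;0 -0.09 0.11 0 0 0 0;0 -0.09 0.11 0 0 0 0;0 -0.09 0.11 0 0 0 0;0 -0.08 0.11 0 0 0 0;0 -0.08 0.11 0 0 0 0'; python3 st.py .2
```

```text
time_s: 7.52
tcp_pos: [0.4544, -0.2892, 0.1852]
ee_rot: [0.703, 0.083, -0.081, -0.702]
ft_force: [-3.2, -0.3, 3.2]
opening: 0.012
7.5167 tcp [ 0.4544 -0.2892  0.1852] F [-3.2 -0.3  3.2] open 0.012 q [-0.78  0.05  1.89  0.    1.2  -1.01]
x axis yaw 13.3 y [ 0.002 -0.001 -1.   ]
theta est 0.412 rad 0.2329
need units [-0.662  1.04   0.012]
turn units [ 0.0007 -0.      0.001 ]
```

```bash
python3 -m pendant '0 -0.09 0.12 0 0 0 0;0 -0.08 0.13 0 0 0 0;0 -0.08 0.13 0 0 0 0;0 -0.08 0.13 0 0 0 0;0 -0.07 0.13 0 0 0 0;0 -0.07 0.13 0 0 0 0;0 -0.07 0.13 0 0 0 0;0 -0.06 0.13 0 0 0 0'; python3 st.py 0
```

```text
time_s: 8.18
tcp_pos: [0.4275, -0.2957, 0.1386]
ee_rot: [0.703, 0.082, -0.082, -0.702]
ft_force: [-1.7, -1.4, 1.6]
opening: 0.0121
8.1833 tcp [ 0.4275 -0.2957  0.1386] F [-1.7 -1.4  1.6] open 0.0121 q [-0.82  0.07  1.97 -0.    1.11 -1.05]
x axis yaw 13.27 y [ 0.001 -0.001 -1.   ]
theta est 0.179 rad 0.2319
need units [-0.377  0.966  0.015]
turn units [ 0.0006 -0.0002  0.0001]
```

```bash
python3 -m pendant '0 -0.05 0.11 0 0 0 0;0 -0.05 0.12 0 0 0 0;0 -0.05 0.12 0 0 0 0;0 -0.04 0.12 0 0 0 0;0 -0.04 0.12 0 0 0 0;0 -0.03 0.1 0 0 0 0;0 -0.02 0.05 0 0 0 0'; python3 st.py 0
```

```text
time_s: 8.77
tcp_pos: [0.4153, -0.2986, 0.1047]
ee_rot: [0.703, 0.082, -0.081, -0.702]
ft_force: [1.7, -0.9, -0.7]
opening: 0.012
8.7667 tcp [ 0.4153 -0.2986  0.1047] F [ 1.7 -0.9 -0.7] open 0.012 q [-0.85  0.1   2.    0.    1.04 -1.08]
x axis yaw 13.25 y [ 0.001 -0.001 -1.   ]
theta est 0.022 rad 0.2316
need units [-0.063  0.117  0.016]
turn units [ 0.0007 -0.0004  0.0004]
```

```bash
python3 -m pendant '0 -0.03 0.07 0 0 0 0;0 -0.02 0.07 0 0 0 0;0 0 0.03 0 0 0 0;0 0 0 0 0 0 0;0 0 0 0 0 0 0'; python3 st.py 0
```

```text
time_s: 9.18
tcp_pos: [0.4138, -0.299, 0.0988]
ee_rot: [0.702, 0.082, -0.082, -0.702]
ft_force: [-1.7, -0.3, 0.0]
opening: 0.0122
9.1833 tcp [ 0.4138 -0.299   0.0988] F [-1.7 -0.3  0. ] open 0.0122 q [-0.85  0.11  2.01  0.    1.02 -1.08]
x axis yaw 13.31 y [ 0.001 -0.    -1.   ]
theta est -0.004 rad 0.2315
need units [-0.024 -0.029  0.016]
turn units [0.0002 0.0001 0.0003]
```

```bash
python3 -m pendant '0 0 0.04 0 0 0 0;0 0 0.03 0 0 0 0'; python3 st.py 0
```

```text
time_s: 9.35
tcp_pos: [0.4138, -0.2991, 0.0985]
ee_rot: [-0.702, -0.082, 0.083, 0.703]
ft_force: [-6.7, 5.1, 14.3]
opening: 0.0125
9.35 tcp [ 0.4138 -0.2991  0.0985] F [-6.7  5.1 14.3] open 0.0125 q [-0.85  0.11  2.01 -0.    1.03 -1.08]
x axis yaw 13.35 y [-0.002  0.001 -1.   ]
theta est -0.005 rad 0.2315
need units [-0.023 -0.038  0.018]
turn units [-0.0007  0.0004 -0.0006]
```

Pushing down now meets a 14 N reaction, so the barrow is on its legs. I'll open the fingers and withdraw straight up.

```bash
python3 -m pendant '0.55 0 0 0 0 0 0;0.55 0 0 0 0 0 0;0.55 0 0 0 0 0 0;0.55 0 0 0 0 0 0;0.55 0 0 0 0 0 0'; python3 st.py 0
python3 -m pendant '0.55 0 -0.2 0 0 0 0;0.55 0 -0.3 0 0 0 0;0.55 0 -0.5 0 0 0 0;0.55 0 -0.7 0 0 0 0;0.55 0 -0.7 0 0 0 0;0.55 0 -0.7 0 0 0 0;0.55 0 -0.5 0 0 0 0;0.55 0 0 0 0 0 0'; python3 st.py 0;python3 sq.py 5
```

```text
time_s: 9.77
tcp_pos: [0.4139, -0.2986, 0.0977]
ee_rot: [-0.702, -0.082, 0.083, 0.703]
ft_force: [0.3, -0.3, 0.1]
opening: 0.0468
9.7667 tcp [ 0.4139 -0.2986  0.0977] F [ 0.3 -0.3  0.1] open 0.0468 q [-0.85  0.11  2.01 -0.    1.03 -1.08]
x axis yaw 13.35 y [-0.001  0.002 -1.   ]
theta est -0.008 rad 0.2311
need units [-0.029 -0.057  0.006]
turn units [-0.0009  0.0004 -0.0005]
time_s: 10.43
tcp_pos: [0.4128, -0.2972, 0.2482]
ee_rot: [-0.7, -0.081, 0.084, 0.705]
ft_force: [1.1, 0.0, 0.7]
opening: 0.0469
10.4333 tcp [ 0.4128 -0.2972  0.2482] F [1.1 0.  0.7] open 0.0469 q [-0.85 -0.09  1.91  0.    1.33 -1.08]
x axis yaw 13.34 y [-0.005  0.006 -1.   ]
theta est 0.487 rad 0.3062
need units [ 3.000e-03  3.705e+00 -5.900e-02]
turn units [-0.0035  0.0004 -0.0018]
((216.0, 279.0), (34.0, 32.0), 90.0) ((393.3587951660156, 83.13529968261719), (32.64803695678711, 36.33585739135742), 12.528807640075684) [ 0.78884683 -0.20579524  0.04887676] 0.000908657803802646
in axle 0.16241943909569642 0.0037852641447090056 0.002876763571575222
```

View pics/sc5.png

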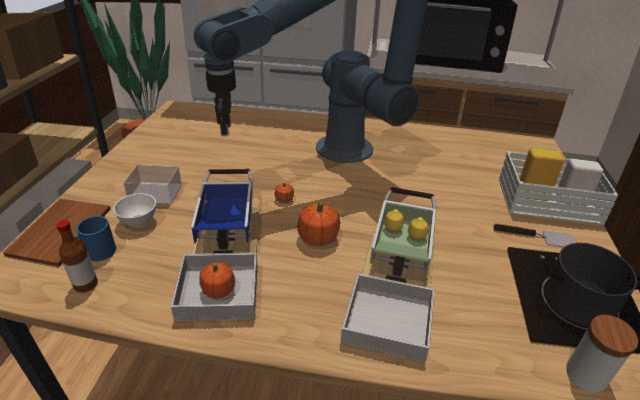

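View pics/tp5.png

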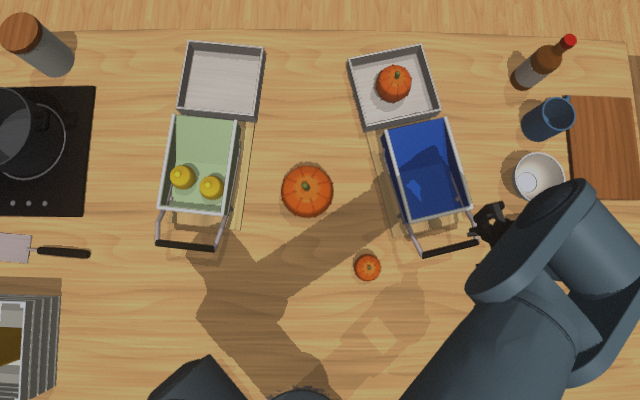

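The blue barrow's bar is back at (229,171) in the scene view. The squash is in the tray at (216,280), the green barrow is unchanged, and the gripper is clear above. Handing in.

```bash
python3 -m pendant '0.55 0 0 0 0 0 0;0.55 0 0 0 0 0 0'; python3 -c "
from cell import bot
print(bot.finish_job())"
```

```text
time_s: 10.7
tcp_pos: [0.4105, -0.2947, 0.2411]
ee_rot: [-0.697, -0.078, 0.086, 0.708]
ft_force: [0.4, -0.1, 0.2]
opening: 0.0469
the job is handed in; nothing more can be done
None
```

I tipped the blue barrow to about 0.63 rad and the squash rolled into the tray. I then lowered the handle under grip to its legs, let go and withdrew, and handed the job in at about 10.7 s.

- **Squash:** it measured (0.162, 0.004, 0.003) m in the axle frame, within every limit. The tray condition also held while the barrow was still tipped: (0.164, 0.002, 0.003) m.
- **Barrows:** the blue bar is back in its starting place in both pictures. A 14 N push back from below before release showed it was on its legs. The green barrow and its lemons look unchanged.
- **Robot:** the gripper is about 14 cm above the handle, touching nothing, with wrist force under 1 N.
- **Disagreements:** one bar end's two camera rays missed each other by 6.7 mm, but the bar's middle missed by only 2.2 mm. The bar's measured height was 103–105 mm against the stated 106 mm. The tool drifted about 2° in tilt on the way down, which I corrected before gripping. It also sank about 7 mm during the last idle rows, still well clear.

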